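# Sort the full nail tins from the empty ones

### The job

Some of the four closed nail tins on the joinery bench are full and some are empty, and only their weight tells. Lift each one to feel it, then stand the full ones in the long tray and the empty ones in the square tray, upright on the tray's floor. Set them down rather than drop them, do not tip any over, and leave the other things on the bench where they are.

Things in the scene. Friction and masses are not known exactly. Their poses are not given: they have to be found in the camera images.
- tin_1: Lidded plain metal nail tin, 60 x 60 mm square and 90 mm high; its lid is fixed on (1 mm lip). One of four look-alikes: either full (holds a loose coil of nails that can shift 1 or 2 mm, 0.50 to 0.78 kg in all) or empty (0.10 kg). Which and how many are full differs from time to time and cannot be seen; the name tells nothing. Origin: centre of its underside, z up, x and y square to its sides. It starts upright on the bench, turned any way.
- tin_2: Lidded plain metal nail tin, 60 x 60 mm square and 90 mm high; its lid is fixed on (1 mm lip). One of four look-alikes: either full (holds a loose coil of nails that can shift 1 or 2 mm, 0.50 to 0.78 kg in all) or empty (0.10 kg). Which and how many are full differs from time to time and cannot be seen; the name tells nothing. Origin: centre of its underside, z up, x and y square to its sides. It starts upright on the bench, turned any way.
- tin_3: Lidded plain metal nail tin, 60 x 60 mm square and 90 mm high; its lid is fixed on (1 mm lip). One of four look-alikes: either full (holds a loose coil of nails that can shift 1 or 2 mm, 0.50 to 0.78 kg in all) or empty (0.10 kg). Which and how many are full differs from time to time and cannot be seen; the name tells nothing. Origin: centre of its underside, z up, x and y square to its sides. It starts upright on the bench, turned any way.
- tin_4: Lidded plain metal nail tin, 60 x 60 mm square and 90 mm high; its lid is fixed on (1 mm lip). One of four look-alikes: either full (holds a loose coil of nails that can shift 1 or 2 mm, 0.50 to 0.78 kg in all) or empty (0.10 kg). Which and how many are full differs from time to time and cannot be seen; the name tells nothing. Origin: centre of its underside, z up, x and y square to its sides. It starts upright on the bench, turned any way.
- long_tray: Long low wooden tray, fixed to the bench: 260 mm along its x, 110 mm along its y, rim 26 mm high, walls and floor 6 mm thick, room for three tins in a row along its x. For the full tins (never more than three). Origin: centre of its underside. May lie on the left or the right.
- square_tray: Square low wooden tray of the same wood, fixed to the bench: 172 x 172 mm, rim 26 mm high, walls and floor 6 mm thick. For the empty tins (never more than two). Origin: centre of its underside. On the other side from the long tray.
- glue_bottle: White glue bottle, loose, 50 mm across, 140 mm high, standing among the tins. Origin: centre of its underside. Leave alone.
- spray_can: Grey spray can, loose, 50 mm across, 145 mm high, standing among the tins. Origin: centre of its underside. Leave alone.
- offcut: Wooden strip lying flat between the two rows of tins, loose, 30 mm along its x, 180 mm along its y, 18 mm high. Origin: centre of its underside. Leave alone.
- sanding_block: Cork sanding block, loose, 60 x 100 x 32 mm high, beyond the tins. Origin: centre of its underside. Leave alone.
- tape_roll: Roll of paper tape lying flat, loose, 96 mm across, 25 mm high, beyond the tins. Origin: centre of its underside. Leave alone.
Mind the look-alikes: they are no part of the job. What is shaped like the tin_2 but purple is not meant.

How it is judged:
By the outcome, as a careful person would: the job done as asked, in the order asked, and still so for the second after the job is handed in, with the robot touching nothing.
It also fails if it takes over 72 s, if anything falls off the work surface, if the arm or the gripper's body presses on something with over 40 N, if the wrist force passes 120 N, or if a joint passes its speed limit or range.

### The arm

A 6-joint arm with a two-finger parallel gripper is mounted at the origin on the work surface. World frame = base frame: x ahead of the robot, y to its left, z up, the work surface at z = 0. Lengths are in m, angles in rad, forces in N, time in s.
With the tool pointing down it reaches from about 0.425 to 0.95 m from the base axis. Payload 14.7 kg.
Tool frame: the origin (TCP) lies midway between the tips of the shut fingers; the grasp point (between the pads) lies r.tcp_to_grasp behind it (r.tcp_to_grasp is the distance from the TCP to the grasp point, in m); z points along the fingers, y is the line along which they close (so a half turn about z gives the same grasp; the last joint's range is limited). The gripper opens to 85 mm and grips with 20 to 120 N. Pads are 22 mm wide; open, the fingers measure 114 mm over their backs; the gripper's body (76 mm by 85 mm) begins 54 mm behind the grasp point. The pads swing forward as they close: fully open they stand 13 mm farther back than shut.
Start: joints at [1.123, 0.48, 1.596, -0, 1.065, -0.047], TCP at [0.254, 0.598, 0.231] pointing down, gripper open.
Joint ranges: [-2.75, 2.75], [-0.82, 2.05], [0.23, 2.67], [-1.56, 4.7], [0.09, 2.69], [-2.92, 2.92]. Speed limits (rad/s): [1.89, 1.89, 2.39, 3.01, 3.01, 3.01].

### API

Orientations are given as a unit quaternion [w, x, y, z].
In Python, from cell import r, eyes, order gives the robot as it stands.
- The arm moves only by the tool servo_tool, never from a script. Its argument "targets" is a list of rows, each an object with "claw": the finger opening in mm, from 0 to 85.4; "slide": the shift along the tool's x, y, z in mm, a list of three; "roll": the turn about the tool's z in degrees. A call has 1 to 10 rows; each row shifts and turns the commanded pose from where the row before left it, along the tool's axes as they then stand; what a row does not reach is not made up. A row lasts 1/10 s, in which the tool goes at most 50 mm and 8.59 degrees, less where a joint would pass 70% of its speed; a pose out of reach is approached as far as the arm can. A call with a gripper value outside its range is refused whole. The fingers move at their own pace and stop on an object; "grip_force" is the grip in N (left out, the last holds). Time passes only in rows, so rows that do not move let the fingers close. It gives the time, the measured TCP pose, the force, the opening and the grip force at its end, in the units of the state.
- r.sense(): the state, without advancing time (a new reading comes with each control period).
- eyes.capture(name): name is "scene" or "top"; returns a dict with "frame" (420x560x3 uint8, red, green, blue), "fx", "fy", "cx", "cy" (pixels), "rvec" (rotation vector, rad) and "tvec" (3), from world to camera coordinates, as OpenCV has them. Camera axes: x right, y down, z forward; pixel columns grow to the right and rows downward; lengths in m; the calibration is good to about 2 mm. A picture is of the moment at which its call begins. There is no depth.
- order.job_done(): hands the job in; it is judged then, once.
Trained networks look in the newest picture that a camera, given by its name, has taken for a name from the list of things; names that differ only in an ending like _2 or _b are one class to them, and where a whole thing is asked for, a point or a joint stands for the part that bears it (a point fixed in the world has none). Each returns a list of dicts, best first, with "score" (0 to 1); they miss things now and then, are a little off and sometimes report something else, mostly with a low value. They report only what shows in the picture. A call takes as long as a camera call. They do not tell look-alikes from the thing itself.
- eyes.boxes_of(camera, thing): "box" ([left, top, width, height] in pixels, round what is visible of it).
- eyes.pinpoint(camera, thing): "at" ([column, row] in pixels: a listed point, or the origin of a listed thing).
The state is a dict: "time": time; "qpos": joint angles; "qvel": joint speeds; "joint_torque": joint torques, N m; "eef_pos": TCP position; "ee_rot": TCP orientation; "ft_force": force on the tool from outside, world axes, zero at the start; "wrist_torque": the same for the moment, N m; "grip_width": finger opening in m; "grip_force": force on a finger pad.
Only numpy, scipy, OpenCV 4.12 (cv2) and the standard library are available. Lean on these libraries where they do the work, as an engineer would, in place of code of your own. Each camera call takes 0.05 s, during which the arm holds its last target. There are 200 camera calls.

## Working session

There is one attempt and no reset: what is moved stays moved. The work goes in short steps, Python scripts to look and compute and a tool call to move; the robot and the scene stay as the last step left them, time stands still between calls to the robot, and variables do not carry over. Pictures are saved under pics/ and viewed, at most 10 in all, crops included, and the job is handed in when it is done.

Besides the shell and the picture viewer there is one more tool, called after "Call:" as name(argument=value, ...) on one line, values as JSON. servo_tool: Moves the arm, as the interface text tells. Its arguments: {"type":"object","properties":{"targets":{"type":"array","items":{"type":"object","properties":{"claw":{"type":"number"},"slide":{"type":"array","items":{"type":"number"}},"roll":{"type":"number"}}}},"grip_force":{"type":"number"}},"required":["targets"]}

```bash
ls; mkdir -p pics
cat > h.py <<'E'
import numpy as np, cv2
from cell import r, eyes, order
def cap(n, f=None):
    c=eyes.capture(n)
    if f: cv2.imwrite('pics/'+f, cv2.cvtColor(c['frame'],cv2.COLOR_RGB2BGR))
    return c
def ray(c,uv,z):
    R,_=cv2.Rodrigues(np.array(c['rvec'],float)); t=np.array(c['tvec'],float).ravel()
    d=R.T@np.array([(uv[0]-c['cx'])/c['fx'],(uv[1]-c['cy'])/c['fy'],1]); o=-R.T@t
    return o+d*(z-o[2])/d[2]
def proj(c,p):
    K=np.array([[c['fx'],0,c['cx']],[0,c['fy'],c['cy']],[0,0,1.]])
    return cv2.projectPoints(np.array(p,float).reshape(-1,3),np.array(c['rvec'],float),np.array(c['tvec'],float),K,None)[0][:,0]
E
python3 - <<'E'
from h import *
for n in('top','scene'):
    c=cap(n,n+'1.png')
    R,_=cv2.Rodrigues(np.array(c['rvec'],float)); print(n,-R.T@np.array(c['tvec']).ravel(), c['fx'])
    for t in('tin_1','long_tray','square_tray','glue_bottle','spray_can','offcut'):
        for d in eyes.pinpoint(n,t):
            print(t,d['score'],np.round(d['at']),np.round(ray(c,d['at'],0),3))
s=r.sense(); print(r.tcp_to_grasp,s)
E
```

```text
pics
top [0.4194131  0.01870493 0.93860022] 400.3608828535867
tin_1 0.89 [350. 259.] [ 0.46  -0.156  0.   ]
tin_1 0.76 [217. 192.] [0.613 0.16  0.   ]
tin_1 0.72 [166. 309.] [0.341 0.268 0.   ]
tin_1 0.69 [210. 256.] [0.462 0.171 0.   ]
tin_1 0.66 [280. 253.] [0.471 0.008 0.   ]
tin_1 0.59 [228. 314.] [0.33  0.125 0.   ]
long_tray 0.74 [448. 235.] [ 0.518 -0.387  0.   ]
square_tray 0.69 [135. 232.] [0.515 0.349 0.   ]
glue_bottle 0.73 [351. 194.] [ 0.613 -0.16   0.   ]
spray_can 0.6 [278. 182.] [ 0.642  0.017 -0.   ]
spray_can 0.5 [257. 218.] [0.553 0.065 0.   ]
offcut 0.83 [260. 221.] [0.546 0.058 0.   ]
scene [1.33016396 0.58133491 0.69626877] 526.7294515791601
tin_1 0.96 [382. 205.] [0.329 0.129 0.   ]
tin_1 0.93 [374. 235.] [0.452 0.172 0.   ]
tin_1 0.93 [328. 267.] [0.605 0.15  0.   ]
tin_1 0.91 [258. 192.] [ 0.459 -0.155  0.   ]
tin_1 0.91 [313. 214.] [0.459 0.012 0.   ]
tin_1 0.63 [434. 228.] [0.346 0.27  0.   ]
long_tray 0.75 [178. 177.] [ 0.523 -0.374  0.   ]
square_tray 0.57 [438. 275.] [0.498 0.343 0.   ]
glue_bottle 0.7 [214. 225.] [ 0.63  -0.146  0.   ]
glue_bottle 0.23 
[... 240 characters left out ...]
pos': array([ 1.12343350e+00,  4.80143178e-01,  1.59628504e+00, -1.61688506e-06,
        1.06508676e+00, -4.65883071e-02]), 'qvel': array([-1.00502337e-03,  2.95829579e-04, -4.30932029e-04, -6.34760908e-05,
        2.30611661e-03,  8.78860138e-04]), 'joint_torque': array([-2.97975086e-03, -9.50260305e+01, -4.30580521e+01, -5.03018528e-04,
        1.14995128e-03, -8.48850760e-06]), 'eef_pos': array([0.25356536, 0.59851615, 0.23133903]), 'ee_rot': array([1.01794769e-05, 1.99048474e-01, 9.79989645e-01, 3.74820500e-05]), 'ft_force': array([-0.00928612,  0.30497508,  0.41421898]), 'wrist_torque': array([-0.03832176, -0.02961104,  0.01753247]), 'grip_force': 0.0, 'grip_width': 0.08520814462005595}
```

View pics/top1.png

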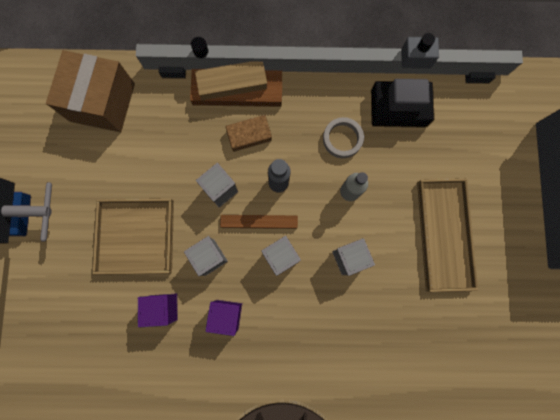

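View pics/scene1.png

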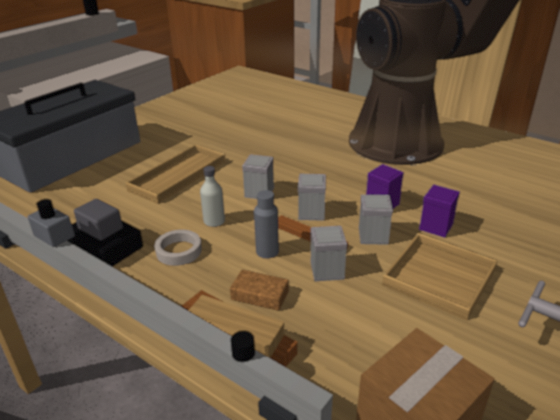

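The top view shows four grey tins, with lids at about (216,184), (206,256), (281,256) and (353,257). The two purple look-alikes at (155,310) and (224,318) are not meant. The square tray is on the left at (134,237) and the long tray on the right at (446,235). The glue bottle (356,186), spray can (279,176) and offcut (259,221) stand among the tins.

Next I fit the lids.

Run:
```python
from h import *
c=cap('top'); im=c['frame'].copy()
hsv=cv2.cvtColor(im,cv2.COLOR_RGB2HSV); 
for (u,v) in[(216,184),(206,256),(281,256),(353,257)]:
    print(hsv[v,u], end=' ')
    m=((hsv[...,1]<40)&(hsv[...,2]>int(hsv[v,u,2])-25)).astype(np.uint8)
    n,l=cv2.connectedComponents(m,connectivity=4); k=(l==l[v,u]).astype(np.uint8)
    k=cv2.morphologyEx(k,cv2.MORPH_OPEN,np.ones((3,3)))
    cs=max(cv2.findContours(k,0,2)[0],key=cv2.contourArea)[:,0]
    # hull of pixel corners
    P=np.concatenate([cs+o for o in([.5,.5],[-.5,.5],[.5,-.5],[-.5,-.5])])
    W=np.array([ray(c,p,.09)[:2] for p in P]).astype(np.float32)
    rc=cv2.minAreaRect(W*1000); print(np.round(rc[0],1),np.round(rc[1],1),'ang',round(rc[2],1), k.sum())
    z=np.c_[cv2.boxPoints(rc)/1000,[.09]*4]; cv2.polylines(im,[np.int32(proj(c,z)*16)],True,(255,0,0),1,cv2.LINE_AA,4)
for t in('long_tray','square_tray'):
    b=eyes.boxes_of('top',t)[0]['box']; print(t,b)
# tray rim corners by sub hulls
for t,(x0,y0,x1,y1) in(('sq',(85,190,185,285)),('long',(405,165,490,305))):
    g=hsv[y0:y1,x0:x1]; print(t)
cv2.imwrite('pics/top2.png',cv2.cvtColor(cv2.resize(im[150:305,80:490],None,fx=1.95,fy=1.95,interpolation=cv2.INTER_CUBIC),cv2.COLOR_RGB2BGR))
```

```text
[ 24  10 124] [618.6 152.7] [63.4 63.5] ang 41.2 747
[ 24  10 125] [459.1 171.3] [63.1 64.3] ang 33.2 831
[ 30   8 125] [461.2   8.4] [63.7 63.6] ang 32.5 827
[ 24  10 125] [ 460.7 -150.6] [63.2 62.5] ang 22.0 799
long_tray [416.7, 178.2, 60.1, 116.0]
square_tray [93.2, 197.1, 77.3, 77.7]
sq
long
```

View pics/top2.png

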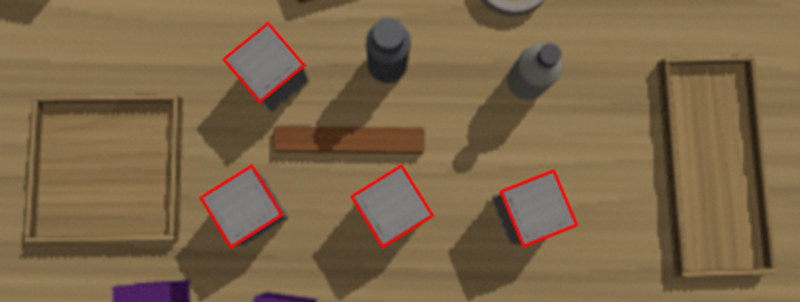

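The crop shows the red fits lying on the four plain grey lids, with sides of about 63 mm where 62 is expected, so the choice of tins is confirmed. The purple boxes at the lower left are excluded. Next come the tray poses.

```bash
cat >> h.py <<'E'
def plan(x,y,z,phi,rollmode='near'):
    """tool-frame steps: roll first, then slide. phi = world angle of closing axis (deg, mod 180)"""
    s=r.sense(); w,a,b,c=s['ee_rot']
    from scipy.spatial.transform import Rotation as Ro
    R=Ro.from_quat([a,b,c,w]).as_matrix(); p=s['eef_pos']; cur=np.degrees(np.arctan2(R[1,1],R[0,1]))
    q6=np.degrees(s['qpos'][5]); f=s['ft_force']
    print('t',round(s['time'],2),'p',np.round(p*1000,1),'phi',round(cur,1),'tilt',np.round(R[2,:2],3),'w',round(s['grip_width']*1e3,1),'gf',round(s['grip_force'],1),'F',np.round(f,2),'q6',round(q6))
    d=(phi-cur+90)%180-90
    def show(d):
        A=np.radians(cur+d); e=np.array([x,y])-p[:2]*1000
        print(' roll',round(-d,1),'then slide x',round(e@[-np.sin(A),np.cos(A)],1),'y',round(e@[np.cos(A),np.sin(A)],1),'z',round(p[2]*1000-z,1))
    show(d)
E
python3 - <<'E'
from h import *
c=cap('top')
for n,P in(('sq',[(36,98),(181,96),(177,247),(24,247)]),('long',[(659,62),(753,58),(774,270),(679,275)])):
    W=np.array([ray(c,(u/1.95+80,v/1.95+150),.026)[:2]*1000 for u,v in P]); print(n,np.round(W),W.mean(0))
    for i in range(4): d=W[(i+1)%4]-W[i]; print(np.hypot(*d),np.degrees(np.arctan2(d[1],d[0])))
for t in('A',618.6,152.7,41.2),('B',459.1,171.3,33.2),('C',461.2,8.4,32.5),('D',460.7,-150.6,22):
    for k in(0,90): plan(t[1],t[2],231,t[3]+k)
E
```

```text
sq [[586. 429.]
 [590. 258.]
 [414. 254.]
 [412. 429.]] [500.34636248 342.76419782]
171.0878115223767 -88.43298089486076
176.9922277359527 -178.54519894264504
175.48392544984176 90.65179992367543
174.2528470169364 0.014729568118805809
long [[ 640. -312.]
 [ 646. -426.]
 [ 395. -436.]
 [ 388. -325.]] [ 517.27140778 -374.69534138]
113.93297841097676 -86.73321361265201
251.16339921120505 -177.82107366073419
110.63542742649472 93.57443866980779
251.71647643986194 2.93233250288114
t 0.9 p [253.6 598.5 231.3] phi 67.0 tilt [-0.  0.] w 85.6 gf 0.0 F [ 0.33 -0.12  0.49] q6 -3
 roll 25.8 then slide x -575.8 y -19.0 z 0.3
t 0.9 p [253.6 598.5 231.3] phi 67.0 tilt [-0.  0.] w 85.6 gf 0.0 F [ 0.33 -0.12  0.49] q6 -3
 roll -64.2 then slide x 19.0 y -575.8 z 0.3
t 0.9 p [253.6 598.5 231.3] phi 67.0 tilt [-0.  0.] w 85.6 gf 0.0 F [ 0.33 -0.12  0.49] q6 -3
 roll 33.8 then slide x -470.0 y -62.0 z 0.3
t 0.9 p [253.6 598.5 231.3] phi 67.0 tilt [-0.  0.] w 85.6 gf 0.0 F [ 0.33 -0.12  0.49] q6 -3
 roll -56.2 then slide x 62.0 y -470.0 z 0.3
t 0.9 p [253.6 598.5 231.3] phi 67.0 tilt [-0.  0.] w 85.6 gf 0.0 F [ 0.33 -0.12  0.49] q6 -3
 roll 34.5 then slide x -609.2 y -142.0 z 0.3
t 0.9 p [253.6 598.5 231.3] phi 67.0 tilt [-0.  0.] w 85.6 gf 0.0 F [ 0.33 -0.12  0.49] q6 -3
 roll -55.5 then slide x 142.0 y -609.2 z 0.3
t 0.9 p [253.6 598.5 231.3] phi 67.0 tilt [-0.  0.] w 85.6 gf 0.0 F [ 0.33 -0.12  0.49] q6 -3
 roll 45.0 then slide x -772.1 y -88.6 z 0.3
t 0.9 p [253.6 598.5 231.3] phi 67.0 tilt [-0.  0.] w 85.6 gf 0.0 F [ 0.33 -0.12  0.49] q6 -3
 roll -45.0 then slide x 88.6 y -772.1 z 0.3
```

Call:
servo_tool(targets=[{"claw": 85,"roll": 8.5},{"claw": 85,"roll": 8.5},{"claw": 85,"roll": 8.5},{"claw": 85,"slide": [-48,-2,0]},{"claw": 85,"slide": [-48,-2,0]},{"claw": 85,"slide": [-48,-2,0]},{"claw": 85,"slide": [-48,-2,0]},{"claw": 85,"slide": [-48,-2,0]},{"claw": 85,"slide": [-48,-2,0]},{"claw": 85,"slide": [-48,-2,0]}], grip_force=50)

```text
invalid input
```

```bash
python3 -c "
from h import *
plan(618.6,152.7,36,41.2)"
```

```text
t 0.9 p [253.6 598.5 231.3] phi 67.0 tilt [-0.  0.] w 85.6 gf 0.0 F [ 0.33 -0.12  0.49] q6 -3
 roll 25.8 then slide x -575.8 y -19.0 z 195.3
```

Call:
servo_tool(targets=[{"claw": 85,"slide": [0,0,0],"roll": 8.5},{"claw": 85,"slide": [0,0,0],"roll": 8.5},{"claw": 85,"slide": [0,0,0],"roll": 8.5},{"claw": 85,"slide": [-48,-2,0],"roll": 0},{"claw": 85,"slide": [-48,-2,0],"roll": 0},{"claw": 85,"slide": [-48,-2,0],"roll": 0},{"claw": 85,"slide": [-48,-2,0],"roll": 0},{"claw": 85,"slide": [-48,-2,0],"roll": 0},{"claw": 85,"slide": [-48,-2,0],"roll": 0},{"claw": 85,"slide": [-48,-2,0],"roll": 0}], grip_force=50)

```text
time: 1.9
eef_pos: [0.4669, 0.3361, 0.2315]
ee_rot: [0.0, 0.41, 0.912, 0.0]
ft_force: [1.3, 0.6, 0.2]
grip_width: 0.0848
grip_force: 0.0
```

```bash
python3 -c "
from h import *
plan(618.6,152.7,36,41.2)"
```

```text
t 1.9 p [466.9 336.1 231.5] phi 41.5 tilt [-0.  0.] w 84.8 gf 0.0 F [1.28 0.6  0.15] q6 -9
 roll 0.3 then slide x -237.9 y -6.7 z 195.5
```

Call:
servo_tool(targets=[{"claw": 85,"slide": [-48,-1,0],"roll": 0.3},{"claw": 85,"slide": [-48,-1,0],"roll": 0},{"claw": 85,"slide": [-48,-1,0],"roll": 0},{"claw": 85,"slide": [-48,-1,0],"roll": 0},{"claw": 85,"slide": [-45,-1,0],"roll": 0},{"claw": 85,"slide": [0,0,30],"roll": 0},{"claw": 85,"slide": [0,0,40],"roll": 0},{"claw": 85,"slide": [0,0,20],"roll": 0},{"claw": 85,"slide": [0,0,0],"roll": 0}], grip_force=50)

```text
time: 2.8
eef_pos: [0.6167, 0.1558, 0.1384]
ee_rot: [-0.002, 0.413, 0.911, -0.001]
ft_force: [-0.2, -0.7, 0.0]
grip_width: 0.085
grip_force: 0.0
```

```bash
python3 -c "
from h import *
plan(618.6,152.7,36,41.2)"
```

```text
t 2.8 p [616.7 155.8 138.4] phi 41.2 tilt [ 0.003 -0.004] w 85.0 gf 0.0 F [-0.2  -0.71  0.02] q6 -30
 roll 0.0 then slide x -3.6 y -0.6 z 102.4
```

Call:
servo_tool(targets=[{"claw": 85,"slide": [-1,-1.5,25],"roll": 0},{"claw": 85,"slide": [0,0,35],"roll": 0},{"claw": 85,"slide": [0,0,30],"roll": 0},{"claw": 85,"slide": [0,0,15],"roll": 0},{"claw": 85,"slide": [0,0,0],"roll": 0},{"claw": 50,"slide": [0,0,0],"roll": 0},{"claw": 50,"slide": [0,0,0],"roll": 0},{"claw": 50,"slide": [0,0,0],"roll": 0},{"claw": 50,"slide": [0,0,0],"roll": 0},{"claw": 50,"slide": [0,0,0],"roll": 0}], grip_force=50)

```text
time: 3.8
eef_pos: [0.619, 0.1547, 0.0383]
ee_rot: [0.001, 0.413, 0.911, 0.001]
ft_force: [-2.5, -2.2, 8.2]
grip_width: 0.0596
grip_force: 55.7
```

```bash
python3 -c "
from h import *
plan(618.6,152.7,36,41.2)"
```

```text
t 3.8 p [619.  154.7  38.3] phi 41.2 tilt [-0.001  0.002] w 59.6 gf 55.7 F [-2.51 -2.21  8.24] q6 -30
 roll 0.0 then slide x -1.3 y -1.6 z 2.3
```

Call:
servo_tool(targets=[{"claw": 50,"slide": [0,0,-4],"roll": 0},{"claw": 50,"slide": [0,0,-10],"roll": 0},{"claw": 50,"slide": [0,0,-20],"roll": 0},{"claw": 50,"slide": [0,0,-20],"roll": 0},{"claw": 50,"slide": [0,0,-6],"roll": 0},{"claw": 50,"slide": [0,0,0],"roll": 0},{"claw": 50,"slide": [0,0,0],"roll": 0},{"claw": 50,"slide": [0,0,0],"roll": 0}], grip_force=50)

```text
time: 4.6
eef_pos: [0.6174, 0.1545, 0.0954]
ee_rot: [-0.001, 0.413, 0.911, -0.0]
ft_force: [-0.2, -0.3, -8.1]
grip_width: 0.0593
grip_force: 56.6
```

```bash
python3 -c "
from h import *
plan(538,343,190,91)
plan(597,-371,190,93)
cap('scene','s3.png')"
```

```text
t 4.6 p [617.4 154.5  95.4] phi 41.2 tilt [ 0.001 -0.001] w 59.3 gf 56.6 F [-0.24 -0.3  -8.11] q6 -30
 roll -49.8 then slide x 76.1 y 189.9 z -94.6
t 4.6 p [617.4 154.5  95.4] phi 41.2 tilt [ 0.001 -0.001] w 59.3 gf 56.6 F [-0.24 -0.3  -8.11] q6 -30
 roll -51.8 then slide x 47.9 y -523.7 z -94.6
```

View pics/s3.png

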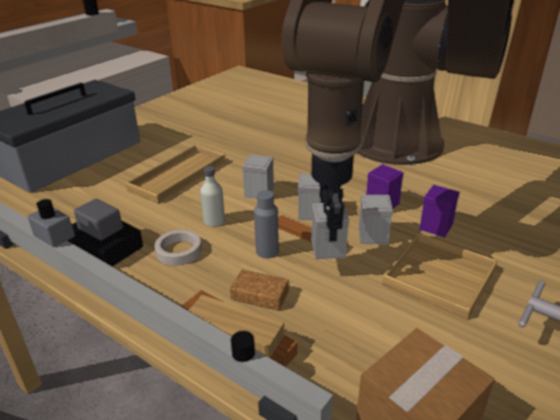

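The scene view shows the tin clear of the bench at (328,225) with a reading of -8 N, so it is full. It goes to the far slot of the long tray, carried above the bottles.

Call:
servo_tool(targets=[{"claw": 50,"slide": [0,0,-10],"roll": -4},{"claw": 50,"slide": [0,0,-25],"roll": -8},{"claw": 50,"slide": [0,0,-30],"roll": -8},{"claw": 50,"slide": [0,0,-30],"roll": -8},{"claw": 50,"slide": [0,0,-10],"roll": -8},{"claw": 50,"slide": [0,0,0],"roll": -8},{"claw": 50,"slide": [0,-10,0],"roll": -7.8},{"claw": 50,"slide": [4,-25,0],"roll": 0},{"claw": 50,"slide": [4,-40,0],"roll": 0},{"claw": 50,"slide": [4,-45,0],"roll": 0}], grip_force=60)

```text
time: 5.65
eef_pos: [0.6105, 0.0338, 0.2005]
ee_rot: [-0.001, -0.027, 1.0, 0.0]
ft_force: [0.5, -1.5, -6.5]
grip_width: 0.0593
grip_force: 68.7
```

```bash
python3 -c "
from h import *
plan(597,-371,46,93)"
```

```text
t 5.65 p [610.5  33.8 200.5] phi 93.1 tilt [0.001 0.   ] w 59.3 gf 68.7 F [ 0.53 -1.49 -6.49] q6 -93
 roll 0.1 then slide x 34.7 y -403.5 z 154.5
```

Call:
servo_tool(targets=[{"claw": 50,"slide": [4,-46,0],"roll": 0},{"claw": 50,"slide": [4,-46,0],"roll": 0},{"claw": 50,"slide": [4,-46,0],"roll": 0},{"claw": 50,"slide": [4,-46,0],"roll": 0},{"claw": 50,"slide": [4,-46,0],"roll": 0},{"claw": 50,"slide": [4,-46,0],"roll": 0},{"claw": 50,"slide": [4,-46,0],"roll": 0},{"claw": 50,"slide": [4,-42,0],"roll": 0},{"claw": 50,"slide": [3,-28,0],"roll": 0},{"claw": 50,"slide": [0,-11,0],"roll": 0}], grip_force=60)

```text
time: 6.65
eef_pos: [0.5965, -0.3731, 0.2001]
ee_rot: [-0.001, -0.025, 1.0, 0.0]
ft_force: [0.2, 0.5, -7.1]
grip_width: 0.0594
grip_force: 69.2
```

Call:
servo_tool(targets=[{"claw": 50,"slide": [0,0,15],"roll": 0},{"claw": 50,"slide": [0,0,30],"roll": 0},{"claw": 50,"slide": [0,0,35],"roll": 0},{"claw": 50,"slide": [0,0,15],"roll": 0},{"claw": 50,"slide": [0,0,0],"roll": 0},{"claw": 50,"slide": [0,0,0],"roll": 0}], grip_force=60)

```text
time: 7.25
eef_pos: [0.598, -0.3698, 0.1068]
ee_rot: [0.0, -0.027, 1.0, -0.0]
ft_force: [-0.1, 0.5, -5.6]
grip_width: 0.0595
grip_force: 68.8
```

```bash
python3 -c "
from h import *
plan(597,-371,46,93)
for n in ('top','scene'):cap(n,n+'4.png')
a=cv2.imread('pics/top4.png')[150:310,380:520];b=cv2.imread('pics/scene4.png')[110:270,110:250]
cv2.imwrite('pics/c4.png',cv2.resize(np.hstack([a,b]),None,fx=2.8,fy=2.8))"
```

```text
t 7.25 p [ 598.  -369.8  106.8] phi 93.1 tilt [-0. -0.] w 59.5 gf 68.8 F [-0.12  0.53 -5.57] q6 -127
 roll 0.1 then slide x 1.0 y -1.2 z 60.8
```

View pics/c4.png

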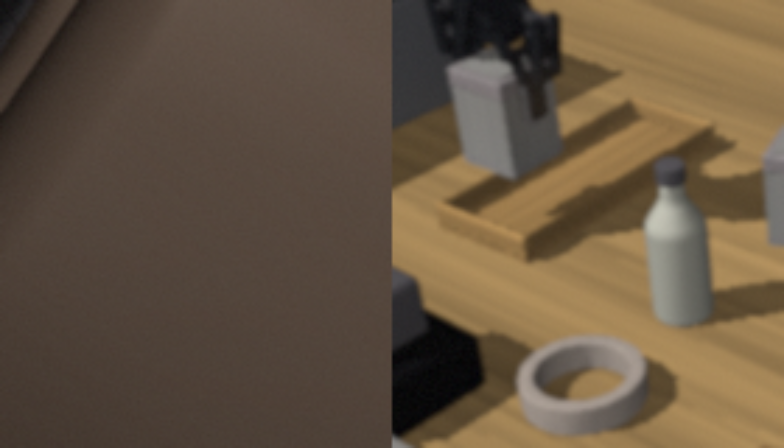

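Call:
servo_tool(targets=[{"claw": 50,"slide": [0,0,15],"roll": 0},{"claw": 50,"slide": [0,0,25],"roll": 0},{"claw": 50,"slide": [0,0,12],"roll": 0},{"claw": 50,"slide": [0,0,3],"roll": 0},{"claw": 50,"slide": [0,0,2],"roll": 0},{"claw": 50,"slide": [0,0,0],"roll": 0},{"claw": 50,"slide": [0,0,0],"roll": 0}], grip_force=60)

```text
time: 8.05
eef_pos: [0.598, -0.3705, 0.0501]
ee_rot: [0.0, -0.026, 1.0, -0.0]
ft_force: [-0.3, -0.3, -6.6]
grip_width: 0.0591
grip_force: 68.8
```

```bash
python3 -c "
from h import *
plan(597,-371,44,93)
c=cap('scene')
W=np.array([ray(c,p,.026)[:2]*1000 for p in [(128,184),(158.6,195),(224.6,155.7),(195.7,146.8)]]);print(W,W.mean(0))"
```

```text
t 8.05 p [ 598.  -370.5   50.1] phi 93.0 tilt [-0.001 -0.001] w 59.1 gf 68.8 F [-0.28 -0.26 -6.56] q6 -127
 roll 0.0 then slide x 1.0 y -0.5 z 6.1
[[ 650.00163003 -415.69622526]
 [ 641.36178787 -314.04467945]
 [ 395.60239078 -321.51789905]
 [ 402.5932271  -424.25787727]] [ 522.38975894 -368.87917026]
```

Call:
servo_tool(targets=[{"claw": 50,"slide": [0,0,3],"roll": 0},{"claw": 50,"slide": [0,0,2],"roll": 0},{"claw": 50,"slide": [0,0,1.5],"roll": 0},{"claw": 50,"slide": [0,0,0],"roll": 0}], grip_force=60)

```text
time: 8.5
eef_pos: [0.5976, -0.3703, 0.0443]
ee_rot: [0.0, -0.026, 1.0, -0.0]
ft_force: [-6.7, 2.4, 15.8]
grip_width: 0.059
grip_force: 71.4
```

Call:
servo_tool(targets=[{"claw": 50,"slide": [0,0,-1],"roll": 0},{"claw": 70,"slide": [0,0,0],"roll": 0},{"claw": 85,"slide": [0,0,0],"roll": 0},{"claw": 85,"slide": [0,0,0],"roll": 0},{"claw": 85,"slide": [0,0,0],"roll": 0},{"claw": 85,"slide": [0,0,-20],"roll": 0},{"claw": 85,"slide": [0,0,-40],"roll": 0},{"claw": 85,"slide": [0,0,-40],"roll": 0},{"claw": 85,"slide": [0,0,-40],"roll": 0},{"claw": 85,"slide": [0,0,-15],"roll": 0}], grip_force=50)

```text
time: 9.5
eef_pos: [0.599, -0.3711, 0.2033]
ee_rot: [0.002, -0.027, 1.0, -0.002]
ft_force: [0.7, -0.4, 0.6]
grip_width: 0.0853
grip_force: 0.0
```

```bash
python3 -c "
from h import *
plan(460.7,-150.6,36,22)
plan(460.7,-150.6,36,112)
c=cap('scene','s5.png')
for d in eyes.pinpoint('scene','tin_1'): print(d['score'],np.round(ray(c,d['at'],0)*1e3))"
```

```text
t 9.5 p [ 599.  -371.1  203.3] phi 93.0 tilt [-0.004 -0.003] w 85.3 gf 0.0 F [ 0.71 -0.43  0.63] q6 -127
 roll 71.0 then slide x 256.3 y -45.6 z 167.3
t 9.5 p [ 599.  -371.1  203.3] phi 93.0 tilt [-0.004 -0.003] w 85.3 gf 0.0 F [ 0.71 -0.43  0.63] q6 -127
 roll -19.0 then slide x 45.6 y 256.3 z 167.3
0.9 [458. 171.   0.]
0.82 [ 457. -150.    0.]
0.72 [340. 273.   0.]
0.63 [323. 126.   0.]
0.57 [454.   6.   0.]
```

Call:
servo_tool(targets=[{"claw": 85,"slide": [0,0,0],"roll": -6.5},{"claw": 85,"slide": [0,0,0],"roll": -6.5},{"claw": 85,"slide": [0,0,0],"roll": -6},{"claw": 85,"slide": [6,36,0],"roll": 0},{"claw": 85,"slide": [8,45,0],"roll": 0},{"claw": 85,"slide": [8,45,0],"roll": 0},{"claw": 85,"slide": [8,45,0],"roll": 0},{"claw": 85,"slide": [8,45,0],"roll": 0},{"claw": 85,"slide": [6,30,0],"roll": 0},{"claw": 85,"slide": [2,10,0],"roll": 0}], grip_force=50)

```text
time: 10.6
eef_pos: [0.456, -0.1475, 0.1976]
ee_rot: [-0.001, -0.192, 0.981, 0.001]
ft_force: [-0.3, 0.1, -0.6]
grip_width: 0.0851
grip_force: 0.0
```

Call:
servo_tool(targets=[{"claw": 85,"slide": [0,0,20],"roll": 0},{"claw": 85,"slide": [0,0,30],"roll": 0},{"claw": 85,"slide": [0,0,20],"roll": 0},{"claw": 85,"slide": [0,0,0],"roll": 0}])

```text
time: 11.0
eef_pos: [0.4571, -0.1497, 0.126]
ee_rot: [-0.002, -0.191, 0.982, 0.001]
ft_force: [-0.0, 0.6, 0.1]
grip_width: 0.0852
grip_force: 0.0
```

```bash
python3 -c "
from h import *
plan(460.7,-150.6,36,112)"
```

```text
t 11.0 p [ 457.1 -149.7  126. ] phi 112.0 tilt [0.004 0.003] w 85.2 gf 0.0 F [-0.04  0.56  0.1 ] q6 -134
 roll 0.0 then slide x -3.0 y -2.2 z 90.0
```

View pics/s5.png

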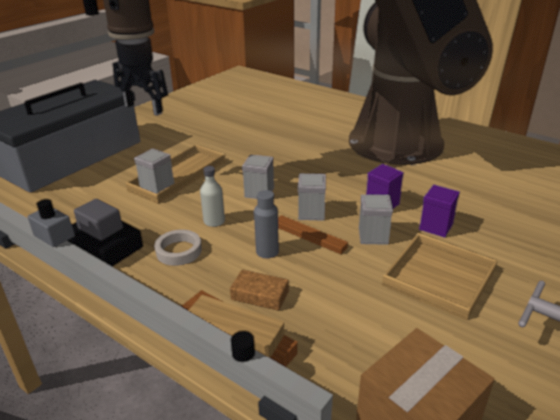

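The scene view shows the first tin upright inside the long tray at (154,172), with nothing else moved.

Call:
servo_tool(targets=[{"claw": 85,"slide": [-3,-2,25],"roll": 0},{"claw": 85,"slide": [0,0,35],"roll": 0},{"claw": 85,"slide": [0,0,20],"roll": 0},{"claw": 85,"slide": [0,0,9],"roll": 0},{"claw": 85,"slide": [0,0,0],"roll": 0},{"claw": 50,"slide": [0,0,0],"roll": 0},{"claw": 50,"slide": [0,0,0],"roll": 0},{"claw": 50,"slide": [0,0,0],"roll": 0},{"claw": 50,"slide": [0,0,0],"roll": 0},{"claw": 50,"slide": [0,0,0],"roll": 0}], grip_force=50)

```text
time: 12.0
eef_pos: [0.4629, -0.151, 0.041]
ee_rot: [0.001, -0.191, 0.982, -0.0]
ft_force: [-1.1, 1.1, 5.1]
grip_width: 0.0594
grip_force: 53.9
```

Call:
servo_tool(targets=[{"claw": 50,"slide": [0,0,-4],"roll": 0},{"claw": 50,"slide": [0,0,-10],"roll": 0},{"claw": 50,"slide": [0,0,-20],"roll": 0},{"claw": 50,"slide": [0,0,-20],"roll": 0},{"claw": 50,"slide": [0,0,-6],"roll": 0},{"claw": 50,"slide": [0,0,0],"roll": 0},{"claw": 50,"slide": [0,0,0],"roll": 0},{"claw": 50,"slide": [0,0,0],"roll": 0}], grip_force=50)

```text
time: 12.8
eef_pos: [0.4618, -0.1506, 0.0991]
ee_rot: [-0.001, -0.191, 0.982, 0.0]
ft_force: [0.7, 0.4, -6.5]
grip_width: 0.0589
grip_force: 56.8
```

```bash
python3 -c "
from h import *
plan(517,-374,200,93)
plan(538,343,200,91)"
```

```text
t 12.8 p [ 461.8 -150.6   99.1] phi 112.0 tilt [0.001 0.001] w 58.9 gf 56.8 F [ 0.73  0.4  -6.46] q6 -134
 roll 19.0 then slide x -43.4 y -226.0 z -100.9
t 12.8 p [ 461.8 -150.6   99.1] phi 112.0 tilt [0.001 0.001] w 58.9 gf 56.8 F [ 0.73  0.4  -6.46] q6 -134
 roll 21.0 then slide x -84.8 y 492.2 z -100.9
```

Call:
servo_tool(targets=[{"claw": 50,"slide": [0,0,-15],"roll": 6},{"claw": 50,"slide": [0,0,-20],"roll": 7},{"claw": 50,"slide": [0,0,-10],"roll": 6},{"claw": 50,"slide": [-3,-15,0],"roll": 0},{"claw": 50,"slide": [-6,-33,0],"roll": 0},{"claw": 50,"slide": [-9,-45,0],"roll": 0},{"claw": 50,"slide": [-9,-45,0],"roll": 0},{"claw": 50,"slide": [-9,-45,0],"roll": 0},{"claw": 50,"slide": [-6,-33,0],"roll": 0},{"claw": 50,"slide": [-1,-10,0],"roll": 0}], grip_force=60)

```text
time: 13.8
eef_pos: [0.5175, -0.3782, 0.1433]
ee_rot: [0.0, -0.026, 1.0, -0.0]
ft_force: [0.3, -1.5, -6.0]
grip_width: 0.0596
grip_force: 69.7
```

Call:
servo_tool(targets=[{"claw": 50,"slide": [0,0,10],"roll": 0},{"claw": 50,"slide": [0,0,30],"roll": 0},{"claw": 50,"slide": [0,0,25],"roll": 0},{"claw": 50,"slide": [0,0,15],"roll": 0},{"claw": 50,"slide": [0,0,5],"roll": 0},{"claw": 50,"slide": [0,0,0],"roll": 0}])

```text
time: 14.4
eef_pos: [0.5169, -0.3735, 0.0592]
ee_rot: [-0.001, -0.027, 1.0, 0.0]
ft_force: [-0.1, -0.9, -6.7]
grip_width: 0.0591
grip_force: 69.5
```

```bash
python3 -c "
from h import *
plan(517,-374,47,93)"
```

```text
t 14.4 p [ 516.9 -373.5   59.2] phi 93.1 tilt [0.001 0.001] w 59.1 gf 69.5 F [-0.1  -0.89 -6.66] q6 -132
 roll 0.1 then slide x -0.1 y -0.5 z 12.2
```

Call:
servo_tool(targets=[{"claw": 50,"slide": [0,0,5],"roll": 0},{"claw": 50,"slide": [0,0,4],"roll": 0},{"claw": 50,"slide": [0,0,2],"roll": 0},{"claw": 50,"slide": [0,0,1.5],"roll": 0},{"claw": 50,"slide": [0,0,0],"roll": 0},{"claw": 50,"slide": [0,0,0],"roll": 0}])

```text
time: 15.0
eef_pos: [0.5173, -0.3743, 0.0475]
ee_rot: [0.0, -0.026, 1.0, -0.0]
ft_force: [-0.7, -0.5, -6.9]
grip_width: 0.0597
grip_force: 69.8
```

Not down yet, so I keep lowering.

Call:
servo_tool(targets=[{"claw": 50,"slide": [0,0,1],"roll": 0},{"claw": 50,"slide": [0,0,1],"roll": 0},{"claw": 50,"slide": [0,0,1],"roll": 0},{"claw": 50,"slide": [0,0,0],"roll": 0}])

```text
time: 15.4
eef_pos: [0.5174, -0.3743, 0.0471]
ee_rot: [0.0, -0.027, 1.0, -0.0]
ft_force: [-11.2, 8.8, 37.2]
grip_width: 0.0593
grip_force: 74.4
```

Call:
servo_tool(targets=[{"claw": 50,"slide": [0,0,-2],"roll": 0},{"claw": 70,"slide": [0,0,0],"roll": 0},{"claw": 85,"slide": [0,0,0],"roll": 0},{"claw": 85,"slide": [0,0,0],"roll": 0},{"claw": 85,"slide": [0,0,0],"roll": 0},{"claw": 85,"slide": [0,0,-20],"roll": 0},{"claw": 85,"slide": [0,0,-40],"roll": 0},{"claw": 85,"slide": [0,0,-40],"roll": 0},{"claw": 85,"slide": [0,0,-30],"roll": 0},{"claw": 85,"slide": [0,0,-10],"roll": 0}], grip_force=50)

```text
time: 16.4
eef_pos: [0.5185, -0.3752, 0.1897]
ee_rot: [0.002, -0.027, 1.0, -0.001]
ft_force: [-0.3, 0.2, -0.3]
grip_width: 0.0852
grip_force: 0.0
```

```bash
python3 -c "
from h import *
plan(461.2,8.4,36,32.5)
plan(461.2,8.4,36,122.5)"
```

```text
t 16.4 p [ 518.5 -375.2  189.7] phi 93.0 tilt [-0.003 -0.003] w 85.2 gf 0.0 F [-0.3   0.19 -0.34] q6 -132
 roll 60.5 then slide x 354.3 y 157.8 z 153.7
t 16.4 p [ 518.5 -375.2  189.7] phi 93.0 tilt [-0.003 -0.003] w 85.2 gf 0.0 F [-0.3   0.19 -0.34] q6 -132
 roll -29.5 then slide x -157.8 y 354.3 z 153.7
```

Call:
servo_tool(targets=[{"claw": 85,"slide": [0,0,0],"roll": -7.5},{"claw": 85,"slide": [0,0,0],"roll": -7.5},{"claw": 85,"slide": [0,0,0],"roll": -7.5},{"claw": 85,"slide": [0,0,0],"roll": -7},{"claw": 85,"slide": [-10,22,0],"roll": 0},{"claw": 85,"slide": [-20,44,0],"roll": 0},{"claw": 85,"slide": [-20,44,0],"roll": 0},{"claw": 85,"slide": [-20,44,0],"roll": 0},{"claw": 85,"slide": [-20,44,0],"roll": 0},{"claw": 85,"slide": [-20,44,0],"roll": 0}])

```text
time: 17.4
eef_pos: [0.4789, -0.1093, 0.1857]
ee_rot: [-0.0, -0.28, 0.96, 0.0]
ft_force: [1.3, 0.2, 0.8]
grip_width: 0.0847
grip_force: 0.0
```

Call:
servo_tool(targets=[{"claw": 85,"slide": [-20,44,0],"roll": 0},{"claw": 85,"slide": [-16,40,0],"roll": 0},{"claw": 85,"slide": [-10,24,10],"roll": 0},{"claw": 85,"slide": [-2,4,25],"roll": 0},{"claw": 85,"slide": [0,0,25],"roll": 0},{"claw": 85,"slide": [0,0,0],"roll": 0},{"claw": 85,"slide": [0,0,0],"roll": 0}])

```text
time: 18.1
eef_pos: [0.4596, 0.0092, 0.1262]
ee_rot: [-0.001, -0.28, 0.96, 0.0]
ft_force: [1.1, 0.2, 0.4]
grip_width: 0.085
grip_force: 0.0
```

```bash
python3 -c "
from h import *
plan(461.2,8.4,36,122.5)"
```

```text
t 18.1 p [459.6   9.2 126.2] phi 122.5 tilt [0.001 0.001] w 85.0 gf 0.0 F [1.14 0.22 0.41] q6 -125
 roll 0.0 then slide x -0.9 y -1.5 z 90.2
```

Call:
servo_tool(targets=[{"claw": 85,"slide": [-1,-1,25],"roll": 0},{"claw": 85,"slide": [0,0,35],"roll": 0},{"claw": 85,"slide": [0,0,20],"roll": 0},{"claw": 85,"slide": [0,0,9],"roll": 0},{"claw": 85,"slide": [0,0,0],"roll": 0},{"claw": 50,"slide": [0,0,0],"roll": 0},{"claw": 50,"slide": [0,0,0],"roll": 0},{"claw": 50,"slide": [0,0,0],"roll": 0},{"claw": 50,"slide": [0,0,0],"roll": 0},{"claw": 50,"slide": [0,0,0],"roll": 0}], grip_force=50)

```text
time: 19.1
eef_pos: [0.4623, 0.0088, 0.0386]
ee_rot: [0.001, -0.28, 0.96, -0.0]
ft_force: [-1.2, -0.7, 8.5]
grip_width: 0.0597
grip_force: 52.8
```

Call:
servo_tool(targets=[{"claw": 50,"slide": [0,0,-4],"roll": 0},{"claw": 50,"slide": [0,0,-10],"roll": 0},{"claw": 50,"slide": [0,0,-20],"roll": 0},{"claw": 50,"slide": [0,0,-20],"roll": 0},{"claw": 50,"slide": [0,0,-6],"roll": 0},{"claw": 50,"slide": [0,0,0],"roll": 0},{"claw": 50,"slide": [0,0,0],"roll": 0},{"claw": 50,"slide": [0,0,0],"roll": 0}], grip_force=50)

```text
time: 19.9
eef_pos: [0.4609, 0.0089, 0.0966]
ee_rot: [-0.001, -0.28, 0.96, 0.0]
ft_force: [-0.0, 0.4, -1.5]
grip_width: 0.0594
grip_force: 54.1
```

```bash
python3 -c "
from h import *
plan(437,-378,200,93)
plan(538,343,200,91)"
```

```text
t 19.9 p [460.9   8.9  96.6] phi 122.5 tilt [0.001 0.001] w 59.4 gf 54.1 F [-0.04  0.42 -1.53] q6 -125
 roll 29.5 then slide x 44.1 y -385.1 z -103.4
t 19.9 p [460.9   8.9  96.6] phi 122.5 tilt [0.001 0.001] w 59.4 gf 54.1 F [-0.04  0.42 -1.53] q6 -125
 roll 31.5 then slide x -82.9 y 332.7 z -103.4
```

This one reads -1.5 N, so it is empty. It goes to the square tray.

Call:
servo_tool(targets=[{"claw": 50,"slide": [0,0,-15],"roll": 8},{"claw": 50,"slide": [0,0,-30],"roll": 8},{"claw": 50,"slide": [0,0,-30],"roll": 8},{"claw": 50,"slide": [0,0,-15],"roll": 7.5},{"claw": 50,"slide": [-6,22,0],"roll": 0},{"claw": 50,"slide": [-11,44,0],"roll": 0},{"claw": 50,"slide": [-11,44,0],"roll": 0},{"claw": 50,"slide": [-11,44,0],"roll": 0},{"claw": 50,"slide": [-11,44,0],"roll": 0},{"claw": 50,"slide": [-11,44,0],"roll": 0}])

```text
time: 20.9
eef_pos: [0.5178, 0.2538, 0.1862]
ee_rot: [-0.001, -0.009, 1.0, -0.0]
ft_force: [0.0, 0.3, 0.0]
grip_width: 0.0596
grip_force: 54.4
```

Call:
servo_tool(targets=[{"claw": 50,"slide": [-11,44,0],"roll": 0},{"claw": 50,"slide": [-8,34,0],"roll": 0},{"claw": 50,"slide": [-3,12,0],"roll": 0},{"claw": 50,"slide": [0,0,20],"roll": 0},{"claw": 50,"slide": [0,0,40],"roll": 0},{"claw": 50,"slide": [0,0,35],"roll": 0},{"claw": 50,"slide": [0,0,20],"roll": 0},{"claw": 50,"slide": [0,0,5],"roll": 0},{"claw": 50,"slide": [0,0,0],"roll": 0}])

```text
time: 21.8
eef_pos: [0.5379, 0.3416, 0.0664]
ee_rot: [-0.001, -0.009, 1.0, -0.001]
ft_force: [0.3, -0.7, -0.3]
grip_width: 0.0595
grip_force: 54.4
```

```bash
python3 -c "
from h import *
plan(538,343,45,91)
cap('scene','s6.png')"
```

```text
t 21.8 p [537.9 341.6  66.4] phi 91.0 tilt [ 0.002 -0.001] w 59.5 gf 54.4 F [ 0.29 -0.74 -0.25] q6 -61
 roll 0.0 then slide x -0.1 y 1.4 z 21.4
```

View pics/s6.png

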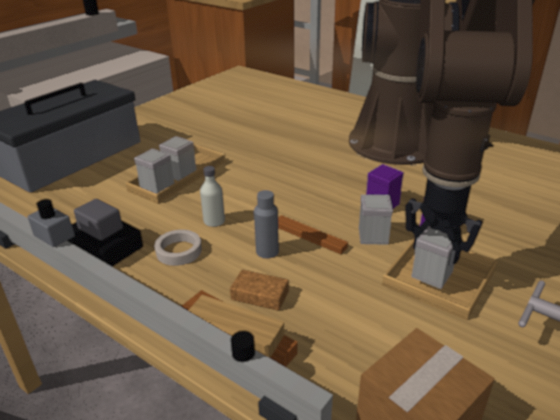

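Two tins stand in the long tray at (154,172) and (177,158), and the held empty tin is inside the square tray's outline at (434,262). I lower it now.

Call:
servo_tool(targets=[{"claw": 50,"slide": [0,0,8],"roll": 0},{"claw": 50,"slide": [0,0,7],"roll": 0},{"claw": 50,"slide": [0,0,3],"roll": 0},{"claw": 50,"slide": [0,0,1.5],"roll": 0},{"claw": 50,"slide": [0,0,1],"roll": 0},{"claw": 50,"slide": [0,0,0],"roll": 0},{"claw": 50,"slide": [0,0,0],"roll": 0}])

```text
time: 22.55
eef_pos: [0.5385, 0.3424, 0.0469]
ee_rot: [0.0, -0.009, 1.0, 0.0]
ft_force: [0.7, -0.4, -1.4]
grip_width: 0.0595
grip_force: 54.4
```

Call:
servo_tool(targets=[{"claw": 50,"slide": [0,0,1],"roll": 0},{"claw": 50,"slide": [0,0,1],"roll": 0},{"claw": 50,"slide": [0,0,0.5],"roll": 0},{"claw": 50,"slide": [0,0,0],"roll": 0}])

```text
time: 22.95
eef_pos: [0.5385, 0.3424, 0.0447]
ee_rot: [0.0, -0.009, 1.0, 0.0]
ft_force: [-1.5, -0.6, 5.8]
grip_width: 0.0596
grip_force: 54.9
```

Contact felt, so I release the tin.

Call:
servo_tool(targets=[{"claw": 50,"slide": [0,0,0],"roll": 0},{"claw": 70,"slide": [0,0,0],"roll": 0},{"claw": 85,"slide": [0,0,0],"roll": 0},{"claw": 85,"slide": [0,0,0],"roll": 0},{"claw": 85,"slide": [0,0,0],"roll": 0},{"claw": 85,"slide": [0,0,-20],"roll": 0},{"claw": 85,"slide": [0,0,-40],"roll": 0},{"claw": 85,"slide": [0,0,-40],"roll": 0},{"claw": 85,"slide": [0,0,-30],"roll": 0},{"claw": 85,"slide": [0,0,-10],"roll": 0}], grip_force=50)

```text
time: 23.95
eef_pos: [0.5398, 0.3431, 0.1878]
ee_rot: [0.002, -0.009, 1.0, 0.001]
ft_force: [-0.2, 0.2, 0.5]
grip_width: 0.0851
grip_force: 0.0
```

```bash
python3 -c "
from h import *
plan(459.1,171.3,36,33.2)
plan(459.1,171.3,36,123.2)"
```

```text
t 23.95 p [539.8 343.1 187.8] phi 91.0 tilt [-0.004  0.002] w 85.1 gf 0.0 F [-0.15  0.19  0.47] q6 -61
 roll 57.8 then slide x -99.6 y -161.6 z 151.8
t 23.95 p [539.8 343.1 187.8] phi 91.0 tilt [-0.004  0.002] w 85.1 gf 0.0 F [-0.15  0.19  0.47] q6 -61
 roll -32.2 then slide x 161.6 y -99.6 z 151.8
```

Call:
servo_tool(targets=[{"claw": 85,"slide": [0,0,0],"roll": -8},{"claw": 85,"slide": [0,0,0],"roll": -8},{"claw": 85,"slide": [0,0,0],"roll": -8},{"claw": 85,"slide": [0,0,0],"roll": -8.2},{"claw": 85,"slide": [40,-24,0],"roll": 0},{"claw": 85,"slide": [40,-25,0],"roll": 0},{"claw": 85,"slide": [40,-25,0],"roll": 0},{"claw": 85,"slide": [32,-20,0],"roll": 0},{"claw": 85,"slide": [10,-6,15],"roll": 0},{"claw": 85,"slide": [0,0,25],"roll": 0}])

```text
time: 24.95
eef_pos: [0.4575, 0.1684, 0.1447]
ee_rot: [0.001, -0.285, 0.958, -0.0]
ft_force: [0.2, 0.3, 0.6]
grip_width: 0.0851
grip_force: 0.0
```

Call:
servo_tool(targets=[{"claw": 85,"slide": [0,0,20],"roll": 0},{"claw": 85,"slide": [0,0,0],"roll": 0},{"claw": 85,"slide": [0,0,0],"roll": 0}])

```text
time: 25.25
eef_pos: [0.4574, 0.1698, 0.1242]
ee_rot: [-0.001, -0.286, 0.958, -0.0]
ft_force: [0.9, 0.4, 0.1]
grip_width: 0.0851
grip_force: 0.0
```

```bash
python3 -c "
from h import *
plan(459.1,171.3,36,123.2)"
```

```text
t 25.25 p [457.4 169.8 124.2] phi 123.2 tilt [0.001 0.   ] w 85.1 gf 0.0 F [0.89 0.37 0.1 ] q6 -106
 roll 0.0 then slide x -2.2 y 0.3 z 88.2
```

Call:
servo_tool(targets=[{"claw": 85,"slide": [-2,0,25],"roll": 0},{"claw": 85,"slide": [0,0,34],"roll": 0},{"claw": 85,"slide": [0,0,19],"roll": 0},{"claw": 85,"slide": [0,0,8],"roll": 0},{"claw": 85,"slide": [0,0,0],"roll": 0},{"claw": 50,"slide": [0,0,0],"roll": 0},{"claw": 50,"slide": [0,0,0],"roll": 0},{"claw": 50,"slide": [0,0,0],"roll": 0},{"claw": 50,"slide": [0,0,0],"roll": 0},{"claw": 50,"slide": [0,0,0],"roll": 0}], grip_force=50)

```text
time: 26.25
eef_pos: [0.4601, 0.1714, 0.0396]
ee_rot: [0.001, -0.286, 0.958, 0.0]
ft_force: [-2.2, 3.1, 7.8]
grip_width: 0.0596
grip_force: 52.9
```

Call:
servo_tool(targets=[{"claw": 50,"slide": [0,0,-4],"roll": 0},{"claw": 50,"slide": [0,0,-10],"roll": 0},{"claw": 50,"slide": [0,0,-20],"roll": 0},{"claw": 50,"slide": [0,0,-20],"roll": 0},{"claw": 50,"slide": [0,0,-6],"roll": 0},{"claw": 50,"slide": [0,0,0],"roll": 0},{"claw": 50,"slide": [0,0,0],"roll": 0},{"claw": 50,"slide": [0,0,0],"roll": 0}], grip_force=50)

```text
time: 27.05
eef_pos: [0.4588, 0.1708, 0.0976]
ee_rot: [-0.001, -0.286, 0.958, -0.0]
ft_force: [0.7, 0.0, -5.9]
grip_width: 0.0593
grip_force: 56.8
```

```bash
python3 -c "
from h import *
plan(437,-378,190,93)
plan(462,343,190,91)"
```

```text
t 27.05 p [458.8 170.8  97.6] phi 123.2 tilt [0.001 0.   ] w 59.3 gf 56.8 F [ 0.67  0.02 -5.9 ] q6 -106
 roll 30.2 then slide x 50.5 y -546.9 z -92.4
t 27.05 p [458.8 170.8  97.6] phi 123.2 tilt [0.001 0.   ] w 59.3 gf 56.8 F [ 0.67  0.02 -5.9 ] q6 -106
 roll 32.2 then slide x -6.2 y 172.1 z -92.4
```

Full, so it goes to the near slot of the long tray. I bow the path slightly outwards for reach.

Call:
servo_tool(targets=[{"claw": 50,"slide": [0,0,-10],"roll": 8},{"claw": 50,"slide": [0,0,-20],"roll": 8},{"claw": 50,"slide": [0,0,-15],"roll": 8},{"claw": 50,"slide": [-5,-15,0],"roll": 6.2},{"claw": 50,"slide": [-8,-32,0],"roll": 0},{"claw": 50,"slide": [-7,-45,0],"roll": 0},{"claw": 50,"slide": [0,-45,0],"roll": 0},{"claw": 50,"slide": [0,-45,0],"roll": 0},{"claw": 50,"slide": [0,-45,0],"roll": 0},{"claw": 50,"slide": [5,-45,0],"roll": 0}], grip_force=60)

```text
time: 28.05
eef_pos: [0.4902, -0.1009, 0.1425]
ee_rot: [-0.0, -0.027, 1.0, 0.0]
ft_force: [1.7, -0.2, -7.2]
grip_width: 0.0595
grip_force: 67.9
```

```bash
python3 -c "
from h import *
plan(439,-378,46,93)"
```

```text
t 28.05 p [ 490.2 -100.9  142.5] phi 93.0 tilt [0.001 0.   ] w 59.5 gf 67.9 F [ 1.73 -0.24 -7.2 ] q6 -108
 roll 0.0 then slide x 65.6 y -274.0 z 96.5
```

Call:
servo_tool(targets=[{"claw": 50,"slide": [8,-42,0],"roll": 0},{"claw": 50,"slide": [10,-44,0],"roll": 0},{"claw": 50,"slide": [10,-44,0],"roll": 0},{"claw": 50,"slide": [10,-44,0],"roll": 0},{"claw": 50,"slide": [12,-42,0],"roll": 0},{"claw": 50,"slide": [10,-32,0],"roll": 0},{"claw": 50,"slide": [5,-19,0],"roll": 0},{"claw": 50,"slide": [0,-6,0],"roll": 0},{"claw": 50,"slide": [0,0,10],"roll": 0},{"claw": 50,"slide": [0,0,15],"roll": 0}])

```text
time: 29.05
eef_pos: [0.4403, -0.3743, 0.1177]
ee_rot: [0.0, -0.027, 1.0, 0.0]
ft_force: [1.3, -0.4, -8.0]
grip_width: 0.0596
grip_force: 69.0
```

```bash
python3 -c "
from h import *
plan(439,-378,46,93)"
```

```text
t 29.05 p [ 440.3 -374.3  117.7] phi 93.1 tilt [-0.  0.] w 59.6 gf 69.0 F [ 1.31 -0.39 -8.  ] q6 -136
 roll 0.1 then slide x 1.5 y -3.6 z 71.7
```

Call:
servo_tool(targets=[{"claw": 50,"slide": [1,-3,15],"roll": 0},{"claw": 50,"slide": [0,0,25],"roll": 0},{"claw": 50,"slide": [0,0,15],"roll": 0},{"claw": 50,"slide": [0,0,8],"roll": 0},{"claw": 50,"slide": [0,0,3],"roll": 0},{"claw": 50,"slide": [0,0,1],"roll": 0},{"claw": 50,"slide": [0,0,0],"roll": 0},{"claw": 50,"slide": [0,0,0],"roll": 0}])

```text
time: 29.85
eef_pos: [0.4394, -0.3785, 0.052]
ee_rot: [0.0, -0.027, 1.0, -0.0]
ft_force: [-0.1, 0.1, -6.9]
grip_width: 0.0594
grip_force: 68.7
```

Call:
servo_tool(targets=[{"claw": 50,"slide": [0,0,2],"roll": 0},{"claw": 50,"slide": [0,0,2],"roll": 0},{"claw": 50,"slide": [0,0,1.5],"roll": 0},{"claw": 50,"slide": [0,0,0.5],"roll": 0},{"claw": 50,"slide": [0,0,0],"roll": 0},{"claw": 50,"slide": [0,0,0],"roll": 0}])

```text
time: 30.45
eef_pos: [0.439, -0.3783, 0.0457]
ee_rot: [0.0, -0.026, 1.0, -0.0]
ft_force: [-2.7, 3.3, 6.0]
grip_width: 0.0595
grip_force: 70.1
```

Down, so I release it and lift away.

Call:
servo_tool(targets=[{"claw": 50,"slide": [0,0,0],"roll": 0},{"claw": 70,"slide": [0,0,0],"roll": 0},{"claw": 85,"slide": [0,0,0],"roll": 0},{"claw": 85,"slide": [0,0,0],"roll": 0},{"claw": 85,"slide": [0,0,0],"roll": 0},{"claw": 85,"slide": [0,0,-20],"roll": 0},{"claw": 85,"slide": [0,0,-40],"roll": 0},{"claw": 85,"slide": [0,0,-40],"roll": 0},{"claw": 85,"slide": [0,0,-40],"roll": 0},{"claw": 85,"slide": [0,0,-15],"roll": 0}])

```text
time: 31.45
eef_pos: [0.4402, -0.3793, 0.2042]
ee_rot: [0.002, -0.027, 1.0, -0.002]
ft_force: [0.3, -0.5, -1.3]
grip_width: 0.0851
grip_force: 0.0
```

Call:
servo_tool(targets=[{"claw": 85,"slide": [0,25,0],"roll": 0},{"claw": 85,"slide": [-5,45,0],"roll": 0},{"claw": 85,"slide": [-5,45,0],"roll": 0},{"claw": 85,"slide": [-5,45,0],"roll": 0},{"claw": 85,"slide": [-5,45,0],"roll": 0},{"claw": 85,"slide": [-5,45,0],"roll": 0},{"claw": 85,"slide": [-5,45,0],"roll": 0},{"claw": 85,"slide": [0,25,0],"roll": 0},{"claw": 85,"slide": [0,0,0],"roll": 0},{"claw": 85,"slide": [0,0,0],"roll": 0}])

```text
time: 32.45
eef_pos: [0.4522, -0.0568, 0.2004]
ee_rot: [0.0, -0.027, 1.0, -0.0]
ft_force: [0.7, -0.9, 0.2]
grip_width: 0.0853
grip_force: 0.0
```

```bash
python3 -c "
from h import *
plan(437,-378,46,93)
for n in ('top','scene'):cap(n,n+'7.png')
a=cv2.imread('pics/top7.png');b=cv2.imread('pics/scene7.png')
cv2.imwrite('pics/c7.png',cv2.resize(np.hstack([a,b]),(800,300)))
c=cap('top')
for d in eyes.pinpoint('top','tin_1'): print(d['score'],np.round(ray(c,d['at'],.006)*1e3))"
```

```text
t 32.45 p [452.2 -56.8 200.4] phi 93.1 tilt [-0. -0.] w 85.3 gf 0.0 F [ 0.69 -0.87  0.17] q6 -104
 roll 0.1 then slide x 32.0 y -320.0 z 154.4
0.9 [346. 270.   6.]
0.84 [541. 340.   6.]
0.63 [ 595. -368.    6.]
```

View pics/c7.png

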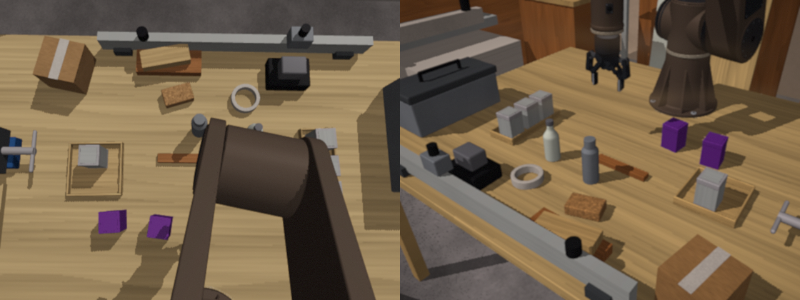

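The combined view shows three tins upright in a row in the long tray (right half, about (525,115)) and one upright in the square tray (710,188). The other things have not moved and the arm is clear, so I hand in.

```bash
python3 -c "
from h import *
print(order.job_done())"
```

```text
the job is handed in; nothing more can be done
None
```

I handed the job in at about 32 s: the three full tins stand upright in the long tray, the one empty tin stands upright in the square tray, and nothing else on the bench was moved.

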